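# Sort the samples to the roller mixer and the bottle rack

## Task

Put away the samples left on the bench. Lay the two capped tubes on the roller mixer, each lengthwise in a valley between two neighbouring rollers, about midway along them, with at least one empty valley between the two tubes; stand the amber bottle, the white bottle and the small vial upright in the bottle rack, each right down in the well made for its size (large, middle, small). Set everything down gently instead of dropping it, and leave it all at rest.

Things in the scene. Friction and masses are not known exactly. Their poses are not given: they have to be found in the camera images.
- tube_1: Capped sample tube lying on its side: white, grey knurled screw cap, tapered end; 100 mm long, 29 mm across, 28 to 49 g; rolls easily. Origin on its axis at mid-length (14.5 mm above what it lies on); x runs along the tube towards the cap, y and z turn as it rolls. Starts within 0.2 rad of world y, cap to the left. Both tubes are alike.
- tube_2: Capped sample tube lying on its side: white, grey knurled screw cap, tapered end; 100 mm long, 29 mm across, 28 to 49 g; rolls easily. Origin on its axis at mid-length (14.5 mm above what it lies on); x runs along the tube towards the cap, y and z turn as it rolls. Starts within 0.2 rad of world y, cap to the right. Both tubes are alike.
- amber_bottle: Brown reagent bottle with a black screw cap, standing upright, the tallest of the things: 98 mm high; round body 47 mm across, grip it at 25 to 55 mm height; shoulders up to 82 mm, then the cap, 29 mm across; 0.10 to 0.17 kg. Origin: centre of its underside; z up.
- white_bottle: White reagent bottle with a red screw cap, standing upright: 72 mm high; round body 37 mm across, grip it at 20 to 42 mm height; the cap, 23 mm across, begins at 60 mm; 48 to 78 g. Origin: centre of its underside; z up.
- small_vial: Small white flat-bottomed vial with a grey ribbed screw cap, standing upright: a round post 23 mm across over its whole height of 56 mm, the cap being the top 14 mm; 20 g. The shortest of the standing things. Origin: centre of its underside; z up.
- mixer: White tube roller mixer, off, fixed, 190 x 150 mm, five dark rollers. Origin: centre of underside; x along the rollers, away from the control housing; z up. Rollers 16 mm thick, free to turn, x = -54 to +86 mm, axes 42 mm up at y = -60, -30, 0, 30, 60 mm, tops 50 mm up (housing 47, end cheek 42). Valleys at y = -45, -15, 15, 45 mm; a tube in one has its axis 58.8 mm above the bench.
- rack: Grey bottle rack, fixed: block 170 x 74 mm, 30 mm high, three round wells in a row along its x axis at y = 0. Origin: centre of its underside; z up. Large well 58 mm across at x = -48 mm (amber bottle), middle 47 mm at x = +12.5 mm (white bottle), small 33 mm at x = +60.5 mm (vial). Well floors 6 mm above the bench, wells 24 mm deep, rims bevelled 2 mm.
Things that resemble listed ones, but are neither listed nor needed, are in the scene too. Leave any turquoise look-alike of the amber_bottle alone.

How it is judged:
By the outcome, as a careful person would: the job done as asked, in the order asked, and still so for the second after the job is handed in, with the robot touching nothing.
It also fails if it takes over 134 s, if anything falls off the work surface, if the arm or the gripper's body presses on something with over 40 N, if the wrist force passes 120 N, or if a joint passes its speed limit or range.

## Robot

A 6-joint arm with a two-finger parallel gripper is mounted at the origin on a cart in front of the work surface, level with it; the furniture and walls round the work are solid. World frame = base frame: x ahead of the robot, y to its left, z up, the work surface at z = 0. Lengths are in mm, angles in degrees, forces in N, time in s.
With the tool pointing down it reaches from about 300 to 850 mm from the base axis. Payload 4.2 kg.
Tool frame: the origin (TCP) lies at the very end of the fingers, on their centre line; the grasp point (between the pads) lies 19 mm behind it (env.tcp_to_grasp is the distance from the TCP to the grasp point, in mm); z points along the fingers, y is the line along which they close (so a half turn about z gives the same grasp; the last joint's range is limited). The gripper opens to 91 mm and grips with 3 to 60 N. Pads are 32 mm wide; open, the fingers measure 118 mm over their backs; the gripper's body (76 mm by 178 mm) begins 60 mm behind the grasp point.
Start: joints at [66.062, 18.312, 89.639, -0, 72.044, -1.146], TCP at [222.754, 530.117, 213.976] pointing down, gripper open.
Joint ranges: [-177.97, 177.97], [-48.28, 115.42], [12.27, 149.76], [-77.06, 257.06], [2.81, 150.46], [-146.56, 146.56]. Speed limits (degrees/s): [147.25, 147.25, 180, 180, 180, 180].

## Interface

Orientations are given as [roll, pitch, yaw] about the fixed x, y, z axes, in that order (R = Rz(yaw) Ry(pitch) Rx(roll)).
In Python, from workcell import env gives the robot as it stands.
- The arm moves only by the tool move_arm, never from a script. Its argument "plan" is a list of rows, each a list of 3 entries, a list of its own where there are three numbers: the shift along the world's x, y, z in cm, then the turn about the world's z in degrees, then the closure, from 0 (fully open) to 1 (shut). In form: [[[x, y, z], turn, claw], ...]. A call has 1 to 5 rows; each row shifts and turns the commanded pose from where the row before left it; what a row does not reach is not made up. A row lasts 1/10 s, in which the tool goes at most 50 mm and 8.59 degrees, less where a joint would pass 70% of its speed; a pose out of reach is approached as far as the arm can. A call is refused whole if a number of a shift passes 5 or a number of a turn 8.59, either way. A call with a gripper value outside its range is refused whole. The fingers move at their own pace and stop on an object; "squeeze" is the grip in N (left out, the last holds). Time passes only in rows, so rows that do not move let the fingers close. It gives the time, the measured TCP pose, the force, the opening and the grip force at its end, in the units of the state.
- env.state(): the state, without advancing time (a new reading comes with each control period).
- env.grab_frame(name): name is "side" or "top" or "wrist"; returns a dict with "frame" (420x560x3 uint8, red, green, blue), "z_map" (420x560 float32, mm along the optical axis (not along the pixel's ray), 0 where there is no reading), "fovy" (degrees; the focal length in pixels is half the picture's height over the tangent of half this angle, whatever the lens; pixels are square), "cx", "cy" (the principal point, pixels), "position" and "orientation" of the camera in the world. Camera axes: x right, y down, z forward; pixel columns grow to the right and rows downward; lengths in mm; the calibration is good to about 2 mm. A picture is of the moment at which its call begins.
- env.job_done(): hands the job in; it is judged then, once.
Trained networks look in a picture, given as the dict that the camera call returned (one of the last four; its "shot" number tells which), for a name from the list of things; names that differ only in an ending like _2 or _b are one class to them, and where a whole thing is asked for, a point or a joint stands for the part that bears it (a point fixed in the world has none). Each returns a list of dicts, best first, with "score" (0 to 1); they miss things now and then, are a little off and sometimes report something else, mostly with a low value. They report only what shows in the picture. A call takes as long as a camera call. They do not tell look-alikes from the thing itself.
- env.search_frame(picture, label): "point" ([column, row] in pixels, amid what is visible of it).
- env.landmark_of(picture, label): "point" ([column, row] in pixels: a listed point, or the origin of a listed thing).
The state is a dict: "time_s": time; "qpos": joint angles; "qvel": joint speeds; "effort": joint torques, N m; "ee_pos": TCP position; "ee_rot": TCP orientation; "force": force on the tool from outside, world axes, zero at the start; "torque": the same for the moment, N m; "gripper_width": finger opening in mm; "gripper_force": force on a finger pad.
Only numpy, scipy, OpenCV 4.12 (cv2) and the standard library are available. Lean on these libraries where they do the work, as an engineer would, in place of code of your own. Each camera call takes 0.05 s, during which the arm holds its last target. There are 200 camera calls.

## Working session

There is one attempt and no reset: what is moved stays moved. The work goes in short steps, Python scripts to look and compute and a tool call to move; the robot and the scene stay as the last step left them, time stands still between calls to the robot, and variables do not carry over. Pictures are saved under pics/ and viewed, at most 14 in all, crops included, and the job is handed in when it is done.

Besides the shell and the picture viewer there is one more tool, called by a JSON object that holds its "method" and its "body". move_arm: Moves the arm, as the interface text tells. Its arguments: {"type":"object","properties":{"plan":{"type":"array","items":{"type":"array"}},"squeeze":{"type":"number"}},"required":["plan"]}

```bash
ls; mkdir -p pics; cat > h.py <<'E'
import numpy as np, cv2
from scipy.spatial.transform import Rotation as R
from workcell import env
def rot(o):
    o=np.array(o,float)
    if o.shape==(3,3): return o
    if o.shape==(4,): raise Exception(o)
    return R.from_euler('xyz',o,degrees=True).as_matrix()
def cloud(p):
    z=p['z_map'].astype(float); h,w=z.shape
    f=h/2/np.tan(np.radians(p['fovy']/2))
    u,v=np.meshgrid(np.arange(w),np.arange(h))
    c=np.stack([(u-p['cx'])/f*z,(v-p['cy'])/f*z,z],-1)
    return c@rot(p['orientation']).T+np.array(p['position'])
def save(p,n,s=1):
    im=cv2.resize(p['frame'],None,fx=s,fy=s,interpolation=cv2.INTER_CUBIC)
    cv2.imwrite('pics/'+n+'.png',im[...,::-1])
E
python3 - <<'E'
from h import *
print({k:v for k,v in env.state().items() if k not in('qvel','effort')})
for n in('top','side'):
    p=env.grab_frame(n); save(p,n,1.4)
    print(n,p['fovy'],p['cx'],p['cy'],p['position'],p['orientation'])
    c=cloud(p)
    for l in('tube_1','amber_bottle','white_bottle','small_vial','mixer','rack'):
        for a in(env.landmark_of(p,l)):
            x,y=np.round(a['point']).astype(int); 
            print(l,np.round(a['score'],2),x,y,np.round(c[min(max(y,0),419),min(max(x,0),559)]))
E
```

```text
pics
{'time_s': 0.0, 'qpos': array([ 6.60606636e+01,  1.83506647e+01,  8.97069510e+01, -1.14615705e-03,
        7.20417836e+01, -1.14773379e+00]), 'ee_pos': array([222.56270093, 529.63729918, 213.12636056]), 'ee_rot': array([-1.79900599e+02, -9.01521580e-04,  1.57208751e+02]), 'force': array([ 0.23780743,  0.18043591, -0.01823127]), 'torque': array([ 0.03141192,  0.01189541, -0.01549759]), 'gripper_force': 0.0, 'gripper_width': 90.95991878052882}
top 56.809164404964264 278.1444517348763 204.17326546278534 [ 535.05271633 -193.79615518  920.70907371] [-175.92460361   -1.66928888  -90.45970568]
tube_1 0.81 227 245 [ 506. -103.   28.]
tube_1 0.62 183 246 [504.  -3.  28.]
amber_bottle 0.64 232 278 [ 437. -118.   74.]
amber_bottle 0.63 285 146 [ 725. -235.   72.]
white_bottle 0.57 201 219 [ 535. -194.  921.]
small_vial 0.52 181 276 [437.   0.  29.]
mixer 0.62 292 245 [ 505. -250.   49.]
rack 0.95 363 249 [ 493. -420.    7.]
rack 0.31 230 279 [ 438. -116.   99.]
side 57.750742457290386 280.7263324453209 202.59359623343008 [583.62261447 537.97865576 567.20130177] [-123.90718493    1.2492693   179.76673961]
tube_1 0.82 325 289 [584. 538. 567.]
tube_1 0.74 322 245 [503. -97.  28.]
amber_bottle 0.93 352 248 [440. -84.  28.]
white_bottle 0.61 298 274 [558. -22.  16.]
small_vial 0.67 361 292 [437.  20.   6.]
mixer 0.88 312 213 [ 519. -188.   48.]
rack 0.84 310 181 [ 509. -387.   17.]
rack 0.52 364 291 [432.  21.  10.]
```

View pics/top.png

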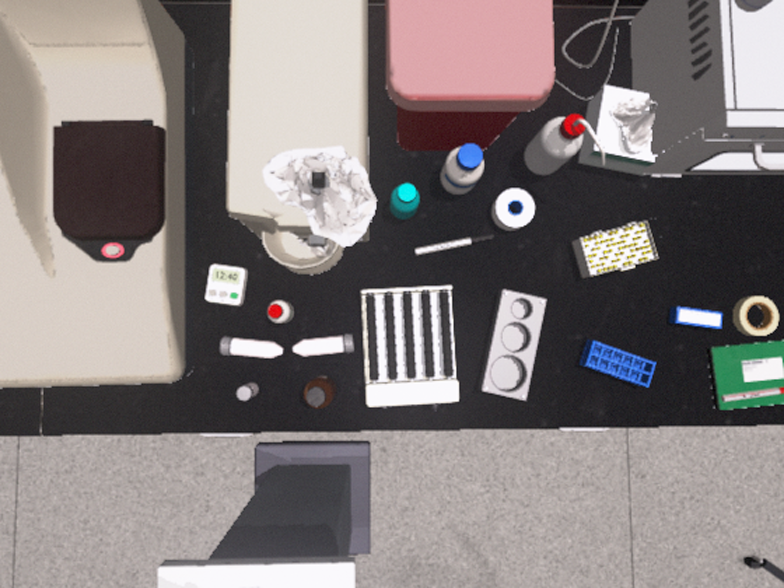

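View pics/side.png

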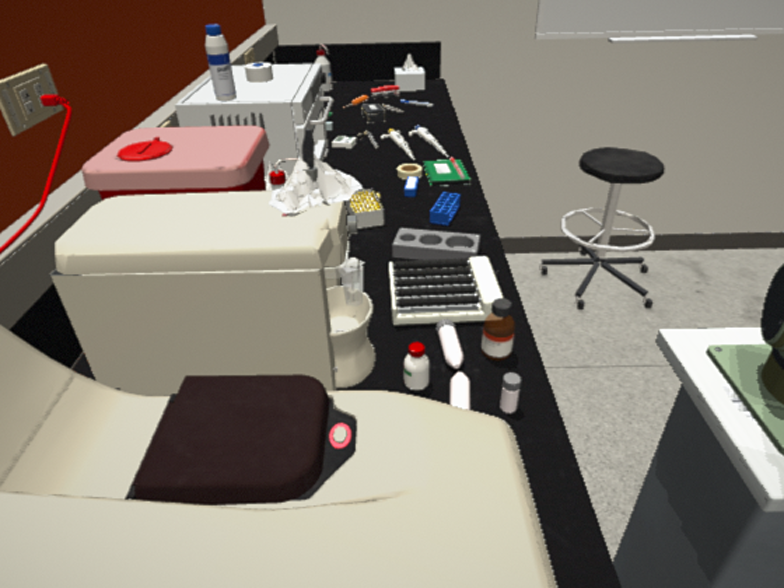

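The top view shows the vial at (247,392), amber bottle at (319,391), tubes at (252,347) and (325,345), and white bottle at (280,312). The mixer is at (410,345) with its housing towards the robot, and the rack is at (514,345) with its large well nearest the robot. The turquoise look-alike at (405,200) stays put. Next I'll take exact poses from depth.

```bash
cat > m.py <<'E'
from h import *
def box(P,z0,z1,x0,x1,y0,y1):
    return P[(P[:,2]>z0)&(P[:,2]<z1)&(P[:,0]>x0)&(P[:,0]<x1)&(P[:,1]>y0)&(P[:,1]<y1)]
def circ(Q):
    from scipy.optimize import least_squares
    s=least_squares(lambda t:np.hypot(Q[:,0]-t[0],Q[:,1]-t[1])-t[2],[*Q[:,:2].mean(0),15],loss='soft_l1'); return s.x
E
python3 - <<'E'
from m import *
Ps={}
for n in('top','side'):
    p=env.grab_frame(n); P=cloud(p).reshape(-1,3); Ps[n]=P[(p['z_map'].ravel()>0)]
    P=Ps[n]
    b=box(P,-10,10,350,480,-350,-20 if n=='top' else 200); print(n,'bench z',np.median(b[:,2]))
    def ext(l,Q): 
        print(l,len(Q),*( np.round(np.percentile(Q,q,axis=0)) for q in(1,50,99)) if len(Q) else '')
    ext('ambercap',box(P,88,110,390,480,-170,-60))
    ext('amber',box(P,12,110,390,480,-170,-60))
    ext('vial',box(P,12,80,390,475,-40,60)); ext('vialtop',box(P,48,80,390,475,-40,60))
    ext('white',box(P,8,100,530,610,-100,20)); ext('whitetop',box(P,64,100,530,610,-100,20))
    for l,a in(('tA',(-48,70)),('tB',(-165,-48))):
        Q=box(P,15,40,475,535,*a); ext(l,Q)
        r=cv2.minAreaRect(Q[:,:2].astype(np.float32)); print('  rect',r)
    for l,z,a in(('mix',(30,70),(390,620,-345,-165)),('rack',(22,45),(380,600,-480,-345))):
        Q=box(P,*z,*a);ext(l,Q); print('  rect',cv2.minAreaRect(Q[:,:2].astype(np.float32)))
    ext('bucket',box(P,20,300,610,680,-160,60)); ext('lefthing',box(P,20,400,380,650,60,200))
# heightmap picture
P=Ps['top'];img=np.zeros((560,760),np.uint8)
E
```

```text
top bench z 0.5849876326010985
ambercap 155 [ 415. -120.   92.] [ 429. -108.   98.] [442. -93. 102.]
amber 412 [ 408. -130.   16.] [ 433. -112.   71.] [452. -87. 101.]
vial 138 [418.  -3.  16.] [432.   6.  56.] [441.  18.  60.]
vialtop 99 [418.  -3.  49.] [430.   7.  57.] [441.  19.  60.]
white 242 [540. -60.  12.] [557. -48.  52.] [574. -27.  74.]
whitetop 89 [547. -51.  64.] [558. -42.  72.] [569. -32.  75.]
tA 512 [484. -43.  17.] [498.   8.  27.] [516.  53.  32.]
  rect ((498.62481689453125, 5.374977111816406), (100.39189910888672, 28.188251495361328), 84.78988647460938)
tB 490 [ 485. -160.   17.] [ 501. -114.   27.] [517. -64.  32.]
  rect ((501.156494140625, -110.40889739990234), (28.576412200927734, 99.86677551269531), 5.157960414886475)
mix 3487 [ 405. -323.   31.] [ 485. -252.   47.] [ 595. -183.   52.]
  rect ((496.101806640625, -252.3319549560547), (198.38800048828125, 149.88282775878906), 2.4046084880828857)
rack 1508 [ 416. -474.   23.] [ 509. -426.   30.] [ 586. -374.   34.]
  rect ((500.7875671386719, -424.4300842285156), (75.38422393798828, 170.29879760742188), 76.812
[... 681 characters left out ...]
, 26.517419815063477), 85.35111999511719)
tB 390 [ 489. -156.   15.] [ 505. -102.   25.] [521. -59.  29.]
  rect ((503.011962890625, -107.37251281738281), (28.921648025512695, 103.0728988647461), 6.3532586097717285)
mix 2322 [ 411. -318.   33.] [ 502. -244.   46.] [ 596. -178.   50.]
  rect ((497.8795166015625, -250.4993133544922), (200.1575164794922, 152.28211975097656), 2.4852993488311768)
rack 667 [ 419. -472.   22.] [ 509. -420.   29.] [ 591. -370.   32.]
  rect ((504.02166748046875, -422.2502136230469), (79.88402557373047, 170.55563354492188), 77.0361328125)
bucket 3565 [ 627. -154.   23.] [661. -84. 138.] [680. -12. 292.]
lefthing 5465 [457. 113.  87.] [561. 162. 134.] [648. 199. 145.]
```

```bash
python3 - <<'E'
from h import *
p=env.grab_frame('top'); im=p['frame'][195:300,150:400]
im=cv2.resize(im,None,fx=3.2,fy=3.2,interpolation=cv2.INTER_CUBIC); cv2.imwrite('pics/crop.png',im[...,::-1])
E
```

```text
(no output)
```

View pics/crop.png

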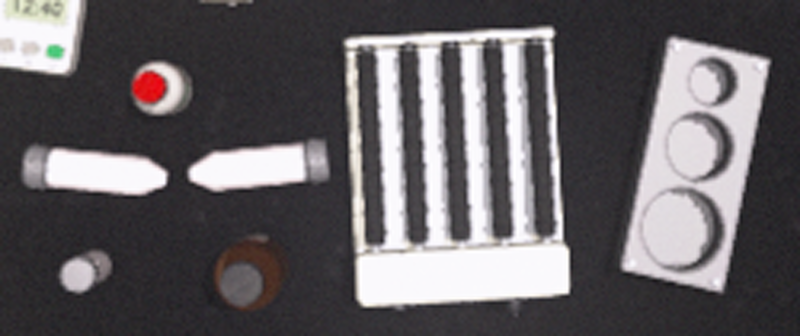

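The crop shows both tubes tip to tip at (95,168) and (258,165), white bottle at (160,88), vial at (80,270), and amber at (245,275). It also shows the mixer with its roller ends at (358,45)–(375,240), and the rack wells at (712,80), (698,145) and (680,228).

The gripper body would hit the amber bottle's cap when taking tube_2, so I'll move the amber bottle first.

{"method": "move_arm", "body": {"plan": [[[1.0,-3.2,0],-8.5,0],[[1.0,-3.2,0],-8.5,0],[[1.0,-3.2,0],-8.5,0],[[1.0,-3.2,0],-8.5,0],[[1.0,-3.2,0],-8.5,0]]}}

```text
time_s: 1.35
ee_pos: [273.0, 368.9, 214.1]
ee_rot: [180.0, -0.0, 114.4]
force: [0.7, -0.3, 0.5]
gripper_width: 90.9
gripper_force: 0.0
```

{"method": "move_arm", "body": {"plan": [[[1.0,-3.2,0],-8.5,0],[[1.0,-3.2,0],-8.5,0],[[1.0,-3.2,0],-8.5,0],[[1.0,-3.2,0],-8.5,0],[[1.0,-3.2,0],-8.5,0]]}}

```text
time_s: 1.85
ee_pos: [323.0, 208.9, 214.2]
ee_rot: [180.0, -0.0, 71.9]
force: [0.4, -0.0, 0.5]
gripper_width: 91.2
gripper_force: 0.0
```

{"method": "move_arm", "body": {"plan": [[[1.0,-3.2,0],-8.5,0],[[1.0,-3.2,0],-8.5,0],[[1.0,-3.2,0],-8.5,0],[[1.0,-3.2,0],-8.5,0],[[1.0,-3.2,0],-8.5,0]]}}

```text
time_s: 2.35
ee_pos: [373.0, 48.8, 214.3]
ee_rot: [180.0, -0.0, 29.4]
force: [0.4, -0.2, -0.1]
gripper_width: 91.0
gripper_force: 0.0
```

{"method": "move_arm", "body": {"plan": [[[1.1,-3.1,0],-8.5,0],[[1.1,-3.1,0],-8.5,0],[[1.1,-3.1,0],-8.5,0],[[1.1,-3.1,0],-8.5,0],[[1.1,-3.1,0],-8.5,0]]}}

```text
time_s: 2.85
ee_pos: [428.0, -106.3, 214.2]
ee_rot: [-180.0, -0.0, -13.2]
force: [0.3, 0.0, 0.7]
gripper_width: 91.0
gripper_force: 0.0
```

```bash
python3 - <<'E'
from m import *
s=env.state(); print(s['time_s'],s['ee_pos'],s['ee_rot'],s['qpos'])
p=env.grab_frame('wrist'); save(p,'w1',1); print(p['position'],p['orientation'],p['fovy'])
E
```

```text
2.85 [ 428.0429219  -106.30613958  214.15949995] [-1.79999271e+02 -3.17062000e-02 -1.31634080e+01] [-1.54430789e+01  6.12964444e+00  1.05766979e+02  2.14460027e-03
  6.80717245e+01  8.77195286e+01]
[ 505.60304883 -124.61867057  385.03956927] [ 1.63736087e+02  4.98774193e-04 -1.03219926e+02] 70.17000106353714
```

View pics/w1.png

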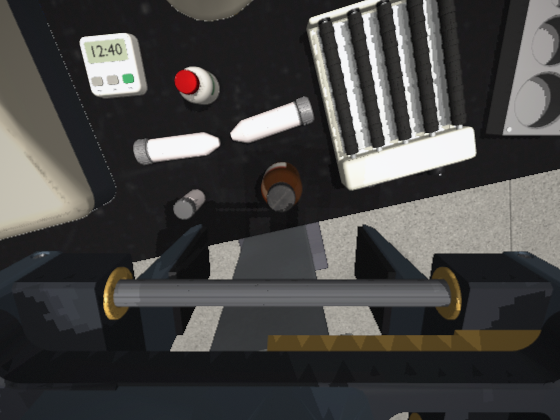

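The wrist view shows the amber bottle at (280,185), the vial at (188,205), the tubes at (180,147) and (272,120), and the white bottle at (197,85). I'll measure them again from here.

```bash
cat > wm.py <<'E'
from m import *
p=env.grab_frame('wrist'); P=cloud(p).reshape(-1,3); P=P[(p['z_map'].ravel()>0)]
def ext(l,Q):
    print(l,len(Q),*( np.round(np.percentile(Q,q,axis=0),1) for q in(1,50,99)) if len(Q)>3 else '')
E
python3 - <<'E'
from wm import *
print(np.median(box(P,-10,10,450,470,-80,60)[:,2]))
ext('ambercap',box(P,90,110,390,480,-170,-60))
ext('amber',box(P,35,85,390,480,-170,-60))
ext('vialtop',box(P,50,80,390,475,-40,60)); ext('vial',box(P,12,80,390,475,-40,60))
ext('whitetop',box(P,66,100,530,610,-100,20)); ext('white',box(P,10,100,530,610,-100,20))
for l,a in(('tA',(-48,70)),('tB',(-165,-51))):
    Q=box(P,16,40,475,535,*a); ext(l,Q); print('  rect',cv2.minAreaRect(Q[:,:2].astype(np.float32)))
Q=box(P,30,70,390,620,-345,-165);ext('mix',Q);print(cv2.minAreaRect(Q[:,:2].astype(np.float32)))
for x in (460,490,520,550,575):
    Q=box(P,44,60,x-4,x+4,-345,-165); h=np.histogram(Q[Q[:,2]>48.5][:,1],bins=np.arange(-345,-165,4)); print(x,h[0])
E
```

```text
-0.20528970482695286
ambercap 640 [ 417.5 -119.    91.8] [ 431.6 -105.7   97.6] [444.6 -92.4  99.2]
amber 813 [ 416.3 -128.5   37.7] [ 444.1 -111.6   66. ] [454.5 -84.3  83.7]
vialtop 336 [422.5  -1.6  50.4] [434.1   8.5  55.7] [444.4  20.2  57.3]
vial 548 [423.   -1.7  13.1] [435.5   5.1  54.5] [444.6  19.7  57.1]
whitetop 463 [549.6 -51.3  67. ] [560.1 -41.3  71.6] [570.8 -30.3  73.5]
white 1252 [542.4 -59.7  12.1] [557.1 -47.5  52.2] [576.2 -29.2  73.2]
tA 1819 [487.1 -41.6  17.3] [502.    7.9  26.1] [518.3  54.2  29.7]
  rect ((500.9305419921875, 6.2129974365234375), (99.6939926147461, 29.1793270111084), 82.99840545654297)
tB 1866 [ 489.5 -158.4   17.5] [ 504.2 -114.1   26.2] [520.4 -63.1  29.9]
  rect ((504.5277404785156, -109.74459075927734), (29.068077087402344, 99.6010513305664), 4.438332557678223)
mix 15517 [ 409.6 -321.3   33.7] [ 498.8 -248.8   47.1] [ 594.  -180.6   50.6]
((498.6150817871094, -250.73715209960938), (199.92706298828125, 148.9526824951172), 2.3668792247772217)
460 [ 0  0  0  0  0  0  0 19 23  4  0  0  0  0 11 26 14  0  0  0  0  3 17 20
  5  0  0  0  0 11 21  9  0  0  0  0  3 20 19  1  0  0  0  0]
490 [ 0  0  0  0  0  0  0 16 25 12  0  0  0  0  3 27 20  2  0  0  0  0 15 24
  9  0  0  0  0  4 24 21  0  0  0  0  0 12 26  9  0  0  0  0]
520 [ 0  0  0  0  0  0  0  5 27 19  1  0  0  0  0 18 32  4  0  0  0  0  8 28
 16  0  0  0  0  0 17 25  8  0  0  0  0  6 26 12  0  0  0  0]
550 [ 0  0  0  0  0  0  0  1 23 32  5  0  0  0  0 16 24 16  0  0  0  0  1 25
 33  5  0  0  0  0 17 31 19  0  0  0  0  2 28 25  5  0  0  0]
575 [ 0  0  0  0  0  0  0  0 16 27  5  0  0  0  0  1 27 15  0  0  0  0  0 10
 27  7  0  0  0  0  5 28 24  2  0  0  0  0 21 32 10  0  0  0]
```

{"method": "move_arm", "body": {"plan": [[[0.3,0.05,-4.6],0,0],[[0,0,-4.0],0,0],[[0,0,-4.0],0,0],[[0,0,-4.0],0,0],[[0,0,-2.0],0,0]], "squeeze": 18}}

```text
time_s: 3.45
ee_pos: [428.4, -103.1, 25.4]
ee_rot: [-180.0, 0.3, -12.7]
force: [0.2, 1.0, -0.1]
gripper_width: 91.5
gripper_force: 0.0
```

{"method": "move_arm", "body": {"plan": [[[0,0,0],0,0.6],[[0,0,0],0,0.7],[[0,0,0],0,0.7],[[0,0,0],0,0.7],[[0,0,0],0,0.7]]}}

```text
time_s: 3.95
ee_pos: [431.5, -104.5, 29.0]
ee_rot: [180.0, -0.1, -12.8]
force: [0.3, -0.2, 0.7]
gripper_width: 54.4
gripper_force: 0.0
```

{"method": "move_arm", "body": {"plan": [[[0,0,0],0,0.7],[[0,0,0],0,0.7],[[0,0,0],0,0.7]]}}

```text
time_s: 4.25
ee_pos: [431.3, -104.6, 28.6]
ee_rot: [180.0, -0.1, -12.8]
force: [-0.3, -0.4, 6.3]
gripper_width: 45.2
gripper_force: 18.0
```

{"method": "move_arm", "body": {"plan": [[[0,0,2.0],0,0.7],[[0,0,3.5],0,0.7],[[0,0,3.5],0,0.7],[[0.3,-2.0,0],0,0.7],[[0.3,-3.0,0],0,0.7]]}}

```text
time_s: 4.75
ee_pos: [437.1, -154.0, 119.0]
ee_rot: [-180.0, -0.1, -12.7]
force: [-0.4, -0.3, -2.3]
gripper_width: 45.8
gripper_force: 18.0
```

{"method": "move_arm", "body": {"plan": [[[0.3,-3.2,0],0,0.7],[[0.3,-3.2,0],0,0.7],[[0.3,-3.2,0],0,0.7],[[0.3,-3.2,0],0,0.7],[[0.3,-3.2,0],0,0.7]]}}

```text
time_s: 5.25
ee_pos: [451.3, -315.4, 117.3]
ee_rot: [-180.0, 0.1, -12.8]
force: [0.2, 0.1, -1.6]
gripper_width: 45.5
gripper_force: 18.0
```

{"method": "move_arm", "body": {"plan": [[[0.3,-3.2,0],0,0.7],[[0.1,-3.2,0],0,0.7],[[0,-2.4,0],0,0.7],[[0,-1.0,0],0,0.7],[[0,0,0],0,0.7]]}}

```text
time_s: 5.75
ee_pos: [455.3, -412.9, 117.2]
ee_rot: [-180.0, 0.1, -12.9]
force: [-0.0, 0.4, -2.2]
gripper_width: 45.2
gripper_force: 18.0
```

```bash
python3 - <<'E'
from wm import *
s=env.state(); print(s['time_s'],s['ee_pos'],s['ee_rot'],s['gripper_width'])
save(p,'w2',1)
Q=box(P,27,33,380,620,-490,-345);ext('rack',Q);r=cv2.minAreaRect(Q[:,:2].astype(np.float32));print(r)
# wells in rectified top height/brightness: raster of floor points
F=box(P,3,14,430,590,-480,-370)
for n,c,rad in(('L',(455.7,-412.4),29),('M',(514.6,-426.1),23.5),('S',(561.3,-437),16.5)):
    q=F[np.hypot(F[:,0]-c[0],F[:,1]-c[1])<rad+3]; ext(n,q)
    # rim: top-plane points nearest to centre, per angle
    d=Q[:,:2]-np.array(c); rr=np.hypot(*d.T); a=np.degrees(np.arctan2(d[:,1],d[:,0]))//15
    e=[Q[a==k][np.argmin(rr[a==k])] for k in np.unique(a) if rr[a==k].min()<rad+8]
    if len(e)>5: print('rim',len(e),circ(np.array(e)))
E
```

```text
5.8 [ 455.30370865 -411.6730713   117.30274959] [-1.79914588e+02  8.45783699e-02 -1.28344775e+01] 45.584566656324554
rack 9531 [ 438.4 -474.4   27.7] [ 538.3 -432.4   29.9] [ 590.1 -377.6   31.6]
((506.467041015625, -424.51519775390625), (74.4123306274414, 164.779052734375), 76.80023193359375)
L 1611 [ 441.4 -440.5    4.3] [ 463.  -415.1    6. ] [ 480.5 -384.4   11.4]
rim 17 [ 456.73528215 -412.77094398   29.02699463]
M 2170 [ 493.3 -449.     4.4] [ 516.  -426.7    6.1] [ 537.9 -404.2   12.3]
rim 24 [ 515.95279457 -426.68267492   23.36798615]
S 1236 [ 548.5 -453.6    4.5] [ 564.  -437.9    6.1] [ 578.8 -422.1   13.3]
rim 24 [ 562.45727414 -437.67653648   16.46783872]
```

View pics/w2.png

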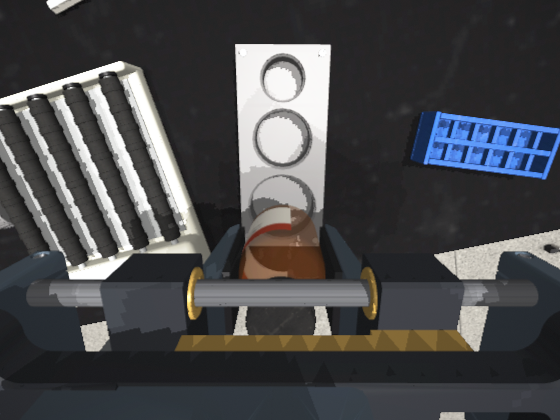

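The wrist view shows the wells at (283,77) and (283,137), with the amber bottle held above the large well at (283,205). All the rim fits agree within 1.5 mm.

{"method": "move_arm", "body": {"plan": [[[0.1,-0.1,-2.0],0,0.7],[[0,0,-2.5],0,0.7],[[0,0,-2.0],0,0.7],[[0,0,-0.9],0,0.7],[[0,0,-0.4],0,0.7]]}}

```text
time_s: 6.3
ee_pos: [456.5, -411.9, 39.3]
ee_rot: [-179.9, 0.1, -12.7]
force: [-0.0, -0.6, -0.8]
gripper_width: 45.2
gripper_force: 18.0
```

{"method": "move_arm", "body": {"plan": [[[0,0,-0.2],0,0.7],[[0,0,-0.2],0,0.7],[[0,0,-0.05],0,0.7],[[0,0,0],0,0.7]]}}

```text
time_s: 6.7
ee_pos: [457.0, -413.6, 36.0]
ee_rot: [180.0, -0.1, -12.8]
force: [-0.2, -0.8, -1.2]
gripper_width: 45.3
gripper_force: 18.0
```

{"method": "move_arm", "body": {"plan": [[[0,0,-0.1],0,0.7],[[0,0,-0.05],0,0.7],[[0,0,0],0,0.7]]}}

```text
time_s: 7.0
ee_pos: [457.0, -413.7, 34.7]
ee_rot: [180.0, -0.1, -12.8]
force: [-0.0, 0.4, 3.6]
gripper_width: 45.5
gripper_force: 18.0
```

{"method": "move_arm", "body": {"plan": [[[0,0,0],0,0.3],[[0,0,0],0,0.25],[[0,0,0],0,0.25],[[0,0,0],0,0.25],[[0,0,1.0],0,0.25]]}}

```text
time_s: 7.5
ee_pos: [455.9, -412.6, 42.9]
ee_rot: [-179.9, 0.2, -12.8]
force: [-1.1, 0.0, 0.4]
gripper_width: 68.4
gripper_force: 0.0
```

{"method": "move_arm", "body": {"plan": [[[0,0,3.0],0,0.25],[[0,0,4.5],0,0.25],[[0,0,4.5],0,0.25],[[0,2.0,1.0],4.3,0.25],[[0.3,3.6,0],8,0.25]]}}

```text
time_s: 8.0
ee_pos: [461.1, -359.6, 177.8]
ee_rot: [179.7, -0.3, -0.4]
force: [1.0, 0.7, 0.2]
gripper_width: 68.4
gripper_force: 0.0
```

{"method": "move_arm", "body": {"plan": [[[0.4,3.6,0],8,0.25],[[0.4,3.6,0],8,0.4],[[0.4,3.6,0],8,0.4],[[0.4,3.6,0],8,0.4],[[0.4,3.6,0],8,0.4]]}}

```text
time_s: 8.5
ee_pos: [479.8, -176.0, 174.9]
ee_rot: [179.9, -0.0, 39.8]
force: [0.1, 0.2, -0.6]
gripper_width: 54.7
gripper_force: 0.0
```

{"method": "move_arm", "body": {"plan": [[[0.4,3.6,0],8,0.4],[[0.4,3.6,0],8,0.4],[[0.4,3.6,0],8,0.4],[[0.4,3.6,0],8,0.4],[[0.4,3.6,0],8,0.4]]}}

```text
time_s: 9.0
ee_pos: [499.9, 4.1, 174.9]
ee_rot: [179.9, -0.0, 79.8]
force: [0.3, -0.2, 0.5]
gripper_width: 54.8
gripper_force: 0.0
```

{"method": "move_arm", "body": {"plan": [[[0,0,0],4,0.4],[[0,0,0],0,0.4],[[0,0,0],0,0.4]]}}

```text
time_s: 9.3
ee_pos: [499.8, 2.5, 174.4]
ee_rot: [180.0, 0.0, 83.4]
force: [0.1, 0.5, 0.4]
gripper_width: 54.6
gripper_force: 0.0
```

```bash
cat > tb.py <<'E'
from wm import *
s=env.state(); print(s['time_s'],s['ee_pos'],s['ee_rot'],s['gripper_width'])
for l,a in(('tA',(-48,70)),('tB',(-165,-51))):
    Q=box(P,10,40,465,545,*a); ext(l,Q); print('  rect',cv2.minAreaRect(Q[:,:2].astype(np.float32)))
E
python3 tb.py
```

```text
9.35 [499.74699466   2.15556208 174.33628503] [1.79966955e+02 4.45197792e-03 8.33929786e+01] 54.78795517606054
tA 2086 [486.  -40.5  13.5] [501.4  12.7  26.2] [543.3  56.   32.3]
  rect ((516.7310180664062, 5.349330902099609), (100.08394622802734, 61.26222610473633), 85.99383544921875)
tB 1031 [ 488.1 -157.9   13.7] [502.4 -89.1  25.5] [519.8 -60.   29.6]
  rect ((503.1662292480469, -109.10236358642578), (29.90689468383789, 100.12605285644531), 5.068033695220947)
```

{"method": "move_arm", "body": {"plan": [[[0.15,0.5,-3.0],0.5,0.4],[[0,0,-4.5],0,0.4],[[0,0,-4.5],0,0.4],[[0,0,-3.0],0,0.4],[[0,0,-1.2],0,0.4]], "squeeze": 10}}

```text
time_s: 9.85
ee_pos: [499.2, 6.8, 9.4]
ee_rot: [-179.7, 0.0, 83.9]
force: [0.3, 0.7, 0.4]
gripper_width: 54.8
gripper_force: 0.0
```

{"method": "move_arm", "body": {"plan": [[[0,0,-0.3],0,0.4],[[0,0,0],0,0.5],[[0,0,0],0,0.6],[[0,0,0],0,0.7],[[0,0,0],0,0.8]]}}

```text
time_s: 10.35
ee_pos: [502.1, 7.6, 10.1]
ee_rot: [179.9, -0.0, 84.0]
force: [-0.3, 0.3, 4.2]
gripper_width: 28.9
gripper_force: 10.0
```

{"method": "move_arm", "body": {"plan": [[[0,0,0],0,0.85],[[0,0,0],0,0.85],[[0,0,0],0,0.85]]}}

```text
time_s: 10.65
ee_pos: [502.1, 7.6, 10.1]
ee_rot: [179.9, -0.0, 84.0]
force: [0.0, 0.0, 6.0]
gripper_width: 28.8
gripper_force: 10.0
```

{"method": "move_arm", "body": {"plan": [[[0,0,2.0],0,0.85],[[0,0,4.0],0,0.85],[[0,0,4.0],0,0.85],[[0,-1.3,1.0],-3.7,0.85],[[0.1,-2.5,0],-7,0.85]]}}

```text
time_s: 11.15
ee_pos: [503.7, -29.8, 121.6]
ee_rot: [179.7, -0.1, 73.2]
force: [0.8, -0.5, -1.0]
gripper_width: 28.6
gripper_force: 10.0
```

{"method": "move_arm", "body": {"plan": [[[0.2,-3,0],-8,0.85],[[0.2,-3,0],-8,0.85],[[0.2,-3,0],-8,0.85],[[0.2,-3,0],-8,0.85],[[0.2,-3,0],-8,0.85]]}}

```text
time_s: 11.65
ee_pos: [512.0, -181.5, 119.0]
ee_rot: [180.0, -0.0, 33.0]
force: [0.4, 0.1, 0.2]
gripper_width: 28.6
gripper_force: 10.0
```

{"method": "move_arm", "body": {"plan": [[[0.2,-3,0],-8,0.85],[[0.2,-3,0],-8,0.85],[[0.1,-3,0],-8,0.85],[[0,-2,0],-5,0.85],[[0,-0.5,0],-2,0.85]]}}

```text
time_s: 12.15
ee_pos: [517.1, -297.3, 118.8]
ee_rot: [180.0, -0.0, 2.1]
force: [0.1, 0.7, -0.6]
gripper_width: 28.8
gripper_force: 10.0
```

{"method": "move_arm", "body": {"plan": [[[0,0,0],0,0.85],[[0,0,0],0,0.85]]}}

```text
time_s: 12.35
ee_pos: [517.0, -294.3, 118.9]
ee_rot: [-180.0, 0.0, 2.4]
force: [-0.3, -0.3, -0.4]
gripper_width: 28.7
gripper_force: 10.0
```

```bash
cat > mx.py <<'E'
from wm import *
s=env.state(); print(s['time_s'],s['ee_pos'],s['ee_rot'],s['gripper_width'])
save(p,'w%d'%(s['time_s']*100),1)
Q=box(P,48.5,52,425,605,-345,-165)
A=[]
for x in range(440,590,10):
    q=Q[abs(Q[:,0]-x)<5]
    for k in range(-2,3):
        y0=-250.9+30*k+(x-498.5)*.04; t=q[abs(q[:,1]-y0)<10]
        if len(t)>15: A.append((x,k,np.mean([t[:,1].min(),t[:,1].max()])))
A=np.array(A); M=np.c_[np.ones(len(A)),A[:,0]-498.5,30*A[:,1]]
print(len(A),np.linalg.lstsq(M,A[:,2],rcond=None)[0])
E
python3 mx.py; ls pics
```

```text
12.4 [ 517.12160606 -294.15160661  118.9583136 ] [-1.79964285e+02  2.26904568e-02  2.41764428e+00] 28.259082165595334
39 [-2.51391562e+02  4.16233774e-02  9.93754922e-01]
crop.png
side.png
top.png
w1.png
w1240.png
w2.png
```

{"method": "move_arm", "body": {"plan": [[[0,-0.1,-1.5],0,0.85],[[0,0,-2.0],0,0.85],[[0,0,-1.5],0,0.85],[[0,0,-0.7],0,0.85],[[0,0,-0.3],0,0.85]]}}

```text
time_s: 12.9
ee_pos: [517.1, -295.4, 58.5]
ee_rot: [-180.0, 0.1, 2.4]
force: [-0.2, -0.9, -1.2]
gripper_width: 29.0
gripper_force: 10.0
```

{"method": "move_arm", "body": {"plan": [[[0,0,-0.1],0,0.85],[[0,0,-0.1],0,0.85],[[0,0,-0.1],0,0.85],[[0,0,0],0,0.85]]}}

```text
time_s: 13.3
ee_pos: [517.4, -296.5, 56.3]
ee_rot: [180.0, -0.0, 2.3]
force: [0.1, -0.0, -1.4]
gripper_width: 28.8
gripper_force: 10.0
```

{"method": "move_arm", "body": {"plan": [[[0,0.05,-0.1],0,0.85],[[0,0,-0.05],0,0.85],[[0,0,0],0,0.85]]}}

```text
time_s: 13.6
ee_pos: [517.3, -295.8, 54.5]
ee_rot: [-180.0, -0.0, 2.3]
force: [-0.7, 1.1, 0.5]
gripper_width: 28.3
gripper_force: 10.0
```

{"method": "move_arm", "body": {"plan": [[[0,0,-0.05],0,0.85],[[0,0,0],0,0.85]]}}

```text
time_s: 13.8
ee_pos: [517.3, -295.8, 54.4]
ee_rot: [-180.0, -0.0, 2.3]
force: [-0.5, 1.0, 4.6]
gripper_width: 29.1
gripper_force: 10.0
```

View pics/w1240.png

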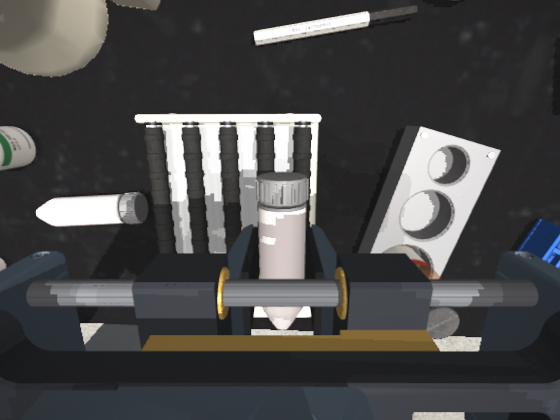

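The tube is held at (283,245), aligned over the last valley, cap up in the image. Contact is felt, so I'll release and go for tube_2.

{"method": "move_arm", "body": {"plan": [[[0,0,0],0,0.75],[[0,0,0],0,0.65],[[0,0,0],0,0.55],[[0,0,0],0,0.45],[[0,0,0.5],0,0.4]]}}

```text
time_s: 14.3
ee_pos: [516.7, -295.7, 58.3]
ee_rot: [-180.0, 0.1, 2.3]
force: [0.1, -0.9, -0.6]
gripper_width: 52.8
gripper_force: 0.0
```

{"method": "move_arm", "body": {"plan": [[[0,0,2.0],0,0.4],[[0,0,4.0],0,0.4],[[0,0,4.0],0,0.4],[[0,1.0,1.0],8.4,0.4],[[-0.1,1.6,0],8.4,0.4]]}}

```text
time_s: 14.8
ee_pos: [517.8, -271.1, 172.1]
ee_rot: [179.7, -0.2, 19.4]
force: [0.5, 0.2, -0.9]
gripper_width: 55.1
gripper_force: 0.0
```

{"method": "move_arm", "body": {"plan": [[[-0.1,2,0],8.4,0.4],[[-0.2,2,0],8.4,0.4],[[-0.2,2,0],8.4,0.4],[[-0.2,2,0],8.4,0.4],[[-0.2,2,0],8.4,0.4]]}}

```text
time_s: 15.3
ee_pos: [507.2, -169.2, 169.3]
ee_rot: [180.0, -0.0, 61.4]
force: [1.1, -0.7, 0.1]
gripper_width: 54.8
gripper_force: 0.0
```

{"method": "move_arm", "body": {"plan": [[[-0.1,2,0],8.4,0.4],[[-0.1,2,0],8.4,0.4],[[-0.1,2,0],8.4,0.4],[[-0.1,2,0],8.4,0.4],[[0,0,0],0,0.4]]}}

```text
time_s: 15.8
ee_pos: [503.0, -88.2, 169.3]
ee_rot: [180.0, -0.0, 94.9]
force: [0.1, -0.1, -0.5]
gripper_width: 54.4
gripper_force: 0.0
```

{"method": "move_arm", "body": {"plan": [[[0,0,0],0,0.4],[[0,0,0],0,0.4]]}}

```text
time_s: 16.0
ee_pos: [503.5, -90.6, 169.1]
ee_rot: [180.0, 0.0, 94.6]
force: [0.1, 0.1, 0.8]
gripper_width: 54.7
gripper_force: 0.0
```

```bash
python3 tb.py; python3 - <<'E'
from m import *
p=env.grab_frame('top'); im=p['frame'][195:300,150:400]
im=cv2.resize(im,None,fx=3.2,fy=3.2,interpolation=cv2.INTER_CUBIC); cv2.imwrite('pics/crop2.png',im[...,::-1])
P=cloud(p).reshape(-1,3); Q=box(P,60,90,425,605,-345,-275); print(len(Q)); print(cv2.minAreaRect(Q[:,:2].astype(np.float32)), np.percentile(Q[:,2],95))
E
```

```text
16.05 [503.43146121 -90.67090575 169.08901125] [1.79976819e+02 2.26654580e-02 9.45923649e+01] 54.96200888538631
tA 82 [541.2 -46.8  10.6] [541.9 -37.2  27.8] [544.9 -30.1  39.8]
  rect ((542.4518432617188, -38.2727165222168), (17.071102142333984, 2.2691268920898438), 80.45741271972656)
tB 2037 [ 488.3 -157.7   13.8] [ 502.8 -109.    26. ] [520.  -60.9  29.7]
  rect ((507.4490661621094, -102.6189193725586), (115.67245483398438, 51.08485412597656), 77.84605407714844)
534
((513.3081665039062, -296.81787109375), (99.50015258789062, 28.93782615661621), 2.6947021484375) 74.6645569790082
```

View pics/crop2.png

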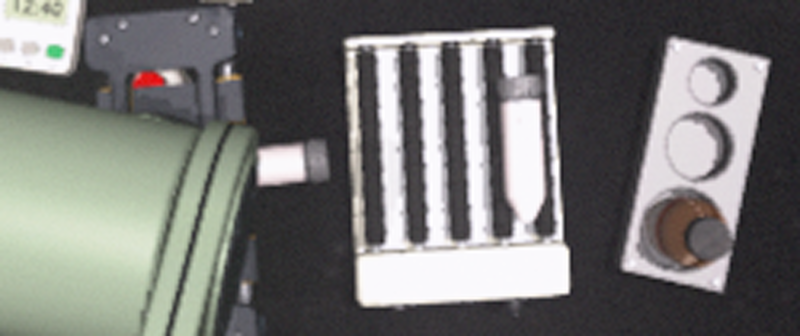

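Tube_1 lies in the rightmost valley at (522,150), and the amber bottle is in the large well at (690,235). Now tube_2.

{"method": "move_arm", "body": {"plan": [[[0,-1.8,-2.5],0,0.4],[[0,0,-4.5],0,0.4],[[0,0,-4.5],0,0.4],[[0,0,-3.0],0,0.4],[[0,0,-1.1],0,0.4]]}}

```text
time_s: 16.6
ee_pos: [501.1, -108.1, 10.1]
ee_rot: [-179.7, -0.1, 94.6]
force: [-0.8, 0.5, -0.4]
gripper_width: 54.9
gripper_force: 0.0
```

{"method": "move_arm", "body": {"plan": [[[0,0,-0.3],0,0.4],[[0,0,0],0,0.5],[[0,0,0],0,0.6],[[0,0,0],0,0.7],[[0,0,0],0,0.8]]}}

```text
time_s: 17.1
ee_pos: [504.0, -108.1, 11.1]
ee_rot: [179.9, 0.0, 94.7]
force: [-0.3, 0.2, 4.3]
gripper_width: 28.6
gripper_force: 10.0
```

{"method": "move_arm", "body": {"plan": [[[0,0,0],0,0.85],[[0,0,0],0,0.85],[[0,0,0],0,0.85]]}}

```text
time_s: 17.4
ee_pos: [504.1, -108.1, 11.1]
ee_rot: [179.9, 0.0, 94.7]
force: [-1.1, 0.5, 6.6]
gripper_width: 28.8
gripper_force: 10.0
```

{"method": "move_arm", "body": {"plan": [[[0,0,2.0],0,0.85],[[0,0,4.0],0,0.85],[[0,0,4.0],0,0.85],[[0,-0.5,1.0],-8.4,0.85],[[0,-1,0],-8.4,0.85]]}}

```text
time_s: 17.9
ee_pos: [504.7, -122.9, 122.7]
ee_rot: [179.7, 0.0, 77.6]
force: [-0.3, -0.2, -1.0]
gripper_width: 28.8
gripper_force: 10.0
```

{"method": "move_arm", "body": {"plan": [[[0.1,-1,0],-8.4,0.85],[[0.1,-1,0],-8.4,0.85],[[0.1,-1,0],-8.4,0.85],[[0.1,-1,0],-8.4,0.85],[[0.1,-1,0],-8.4,0.85]]}}

```text
time_s: 18.4
ee_pos: [508.0, -173.1, 120.0]
ee_rot: [-180.0, 0.0, 35.6]
force: [-0.1, 0.1, -0.0]
gripper_width: 28.7
gripper_force: 10.0
```

{"method": "move_arm", "body": {"plan": [[[0.1,-1,0],-8.4,0.85],[[0.1,-1,0],-8.4,0.85],[[0.1,-1,0],-8.4,0.85],[[0.1,-0.3,0],-8.4,0.85],[[0,0,0],0,0.85]]}}

```text
time_s: 18.9
ee_pos: [512.2, -206.2, 119.9]
ee_rot: [180.0, 0.0, 2.3]
force: [-0.4, 0.0, 0.1]
gripper_width: 28.7
gripper_force: 10.0
```

{"method": "move_arm", "body": {"plan": [[[0,0,0],0,0.85],[[0,0,0],0,0.85]]}}

```text
time_s: 19.1
ee_pos: [512.1, -205.5, 119.9]
ee_rot: [-180.0, 0.0, 2.4]
force: [-1.0, -0.2, -0.1]
gripper_width: 28.9
gripper_force: 10.0
```

```bash
python3 mx.py
```

```text
19.15 [ 512.13134236 -205.54252359  119.97571594] [-1.79998125e+02  9.36879361e-03  2.41957867e+00] 29.05589253576178
35 [-2.50813849e+02  4.03809045e-02  9.98094601e-01]
```

{"method": "move_arm", "body": {"plan": [[[0,0,-1.5],0,0.85],[[0,0,-2.0],0,0.85],[[0,0,-1.5],0,0.85],[[0,0,-0.7],0,0.85],[[0,0,-0.3],0,0.85]]}}

```text
time_s: 19.65
ee_pos: [512.0, -205.6, 59.4]
ee_rot: [-180.0, 0.1, 2.4]
force: [0.7, 0.1, -0.3]
gripper_width: 28.7
gripper_force: 10.0
```

{"method": "move_arm", "body": {"plan": [[[0,0,-0.1],0,0.85],[[0,0,-0.1],0,0.85],[[0,0,-0.1],0,0.85],[[0,0,-0.1],0,0.85],[[0,0,0],0,0.85]]}}

```text
time_s: 20.15
ee_pos: [512.3, -205.9, 56.1]
ee_rot: [180.0, -0.0, 2.3]
force: [0.5, -0.5, -0.8]
gripper_width: 28.9
gripper_force: 10.0
```

{"method": "move_arm", "body": {"plan": [[[0,0,-0.1],0,0.85],[[0,0,0],0,0.85]]}}

```text
time_s: 20.35
ee_pos: [512.4, -205.9, 55.4]
ee_rot: [180.0, -0.0, 2.3]
force: [-0.8, 0.0, 3.0]
gripper_width: 28.8
gripper_force: 10.0
```

{"method": "move_arm", "body": {"plan": [[[0,0,0],0,0.75],[[0,0,0],0,0.65],[[0,0,0],0,0.55],[[0,0,0],0,0.45],[[0,0,0.5],0,0.4]]}}

```text
time_s: 20.85
ee_pos: [511.7, -205.7, 59.4]
ee_rot: [-180.0, 0.1, 2.3]
force: [-0.0, 1.4, 0.4]
gripper_width: 53.0
gripper_force: 0.0
```

{"method": "move_arm", "body": {"plan": [[[0,0,2.0],0,0.4],[[0,0,4.0],0,0.4],[[0,0,3.0],0,0.4],[[0.5,1.5,0.5],-5,0.3],[[1,3,0],-5,0.3]]}}

```text
time_s: 21.35
ee_pos: [528.2, -162.2, 157.3]
ee_rot: [179.9, -0.3, -8.1]
force: [0.3, 0.5, 0.3]
gripper_width: 63.2
gripper_force: 0.0
```

{"method": "move_arm", "body": {"plan": [[[1,3.5,0],-5,0.3],[[1,3.5,0],0,0.3],[[0.8,3,0],0,0.3],[[0.5,2,0],0,0.3],[[0,0,0],0,0.3]]}}

```text
time_s: 21.85
ee_pos: [560.8, -38.6, 155.2]
ee_rot: [-180.0, -0.0, -12.5]
force: [-1.2, -1.1, 0.1]
gripper_width: 63.7
gripper_force: 0.0
```

{"method": "move_arm", "body": {"plan": [[[0,0,0],0,0.3],[[0,0,0],0,0.3]]}}

```text
time_s: 22.05
ee_pos: [560.0, -41.8, 155.0]
ee_rot: [180.0, 0.0, -12.7]
force: [0.3, 0.8, -0.4]
gripper_width: 63.6
gripper_force: 0.0
```

```bash
python3 - <<'E'
from wm import *
s=env.state(); print(s['time_s'],s['ee_pos'],s['ee_rot'],s['gripper_width'])
ext('whitetop',box(P,66,76,530,610,-100,20)); ext('white',box(P,10,76,530,610,-100,20))
save(p,'w3')
p=env.grab_frame('top')
P=cloud(p).reshape(-1,3)
for a in((-345,-275),(-240,-165)): Q=box(P,60,90,425,605,*a); print(len(Q),cv2.minAreaRect(Q[:,:2].astype(np.float32)), np.percentile(Q[:,2],95))
E
```

```text
22.1 [560.02279393 -41.93453692 155.05037779] [ 1.79973020e+02  1.24299887e-04 -1.27607365e+01] 63.571017221186565
whitetop 487 [550.7 -50.9  66.9] [561.5 -40.3  71.6] [571.2 -30.   73. ]
white 1287 [550.6 -58.6  13.2] [567.9 -42.5  52.6] [579.  -24.9  72.7]
538 ((513.1725463867188, -296.27777099609375), (99.26844787597656, 29.020814895629883), 1.6900129318237305) 74.22496496920076
539 ((507.8228759765625, -207.0457305908203), (97.96125030517578, 28.83376121520996), 1.4112935066223145) 74.7043876129495
```

View pics/w3.png

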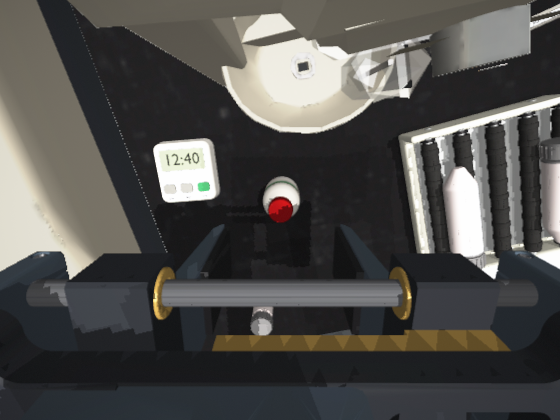

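The wrist view shows the white bottle centred at (282,198) between the fingers, the ice bucket just beyond it at (305,75), and both tubes in the mixer. Before going down I'll check clearance to the bucket and foil.

```bash
python3 - <<'E'
from m import *
for n in('wrist','top','side'):
    p=env.grab_frame(n); P=cloud(p).reshape(-1,3); P=P[p['z_map'].ravel()>0]
    for z0 in range(60,320,40):
        Q=box(P,z0,z0+40,575,720,-150,60) if n!='top' else box(P,z0,z0+40,600,720,-150,60)
        if len(Q)>5: print(n,z0,len(Q),'minx',np.percentile(Q[:,0],[0,5]).round(), 'y',np.percentile(Q[:,1],[1,99]).round())
E
```

```text
wrist 60 8865 minx [628. 635.] y [-112.  -18.]
wrist 100 4358 minx [622. 627.] y [-134.  -13.]
wrist 140 4412 minx [575. 584.] y [-136.   -7.]
wrist 180 6292 minx [575. 583.] y [-146.   -4.]
wrist 220 45310 minx [575. 578.] y [-128.   27.]
wrist 260 35627 minx [575. 576.] y [-109.   12.]
top 60 579 minx [626. 632.] y [-112.  -16.]
top 100 345 minx [621. 623.] y [-138.  -13.]
top 140 133 minx [631. 634.] y [-138.  -14.]
top 180 71 minx [637. 637.] y [-124.  -14.]
top 220 1603 minx [636. 645.] y [-134.  -12.]
top 260 1289 minx [635. 647.] y [-149.  -66.]
top 300 300 minx [678. 681.] y [-149. -114.]
side 60 1212 minx [625. 637.] y [-136.   -7.]
side 100 881 minx [623. 630.] y [-142.   -7.]
side 140 870 minx [575. 583.] y [-136.   -2.]
side 180 843 minx [575. 580.] y [-141.    1.]
side 220 2043 minx [576. 588.] y [-138.   39.]
side 260 1600 minx [575. 579.] y [-142.   46.]
side 300 784 minx [575. 577.] y [-145.    7.]
```

The bucket front stands at x≈622–637 and the wrist camera sits on that side. I'll back off and turn half a turn so the camera faces the robot.

{"method": "move_arm", "body": {"plan": [[[-3,0,0],0,0.3],[[-4,0,0],0,0.3],[[-4,0,0],0,0.3],[[0,0,0],8.57,0.3],[[0,0,0],8.57,0.3]]}}

```text
time_s: 22.8
ee_pos: [449.0, -41.2, 155.3]
ee_rot: [180.0, -0.0, 4.8]
force: [0.2, 0.4, -0.2]
gripper_width: 63.8
gripper_force: 0.0
```

{"method": "move_arm", "body": {"plan": [[[0,0,0],8.57,0.3],[[0,0,0],8.57,0.3],[[0,0,0],8.57,0.3],[[0,0,0],8.57,0.3],[[0,0,0],8.57,0.3]]}}

```text
time_s: 23.3
ee_pos: [450.2, -41.2, 155.1]
ee_rot: [180.0, -0.0, 47.6]
force: [0.0, 0.0, 1.2]
gripper_width: 63.9
gripper_force: 0.0
```

{"method": "move_arm", "body": {"plan": [[[0,0,0],8.57,0.3],[[0,0,0],8.57,0.3],[[0,0,0],8.57,0.3],[[0,0,0],8.57,0.3],[[0,0,0],8.57,0.3]]}}

```text
time_s: 23.8
ee_pos: [450.2, -41.2, 155.1]
ee_rot: [180.0, 0.0, 90.5]
force: [-0.2, 0.2, -0.5]
gripper_width: 63.8
gripper_force: 0.0
```

{"method": "move_arm", "body": {"plan": [[[0,0,0],8.57,0.3],[[0,0,0],8.57,0.3],[[0,0,0],8.57,0.3],[[0,0,0],8.57,0.3],[[0,0,0],8.57,0.3]]}}

```text
time_s: 24.3
ee_pos: [450.2, -41.2, 155.1]
ee_rot: [180.0, 0.0, 133.3]
force: [-0.3, 0.4, 0.9]
gripper_width: 63.6
gripper_force: 0.0
```

{"method": "move_arm", "body": {"plan": [[[0,0,0],8.57,0.3],[[0,0,0],8.57,0.3],[[0,0,0],8.57,0.3],[[0,0,0],8.57,0.3],[[2,0,0],0,0.3]]}}

```text
time_s: 24.8
ee_pos: [468.4, -41.1, 155.0]
ee_rot: [-180.0, -0.1, 167.4]
force: [1.1, 0.1, 0.4]
gripper_width: 64.1
gripper_force: 0.0
```

{"method": "move_arm", "body": {"plan": [[[3,0,0],0,0.3],[[3,0,0],0,0.3],[[2.1,0.1,0],0,0.3],[[1,0,0],0,0.3],[[0,0,0],0,0.3]]}}

```text
time_s: 25.3
ee_pos: [561.8, -40.1, 154.6]
ee_rot: [-180.0, -0.0, 167.3]
force: [0.4, -0.2, -0.4]
gripper_width: 63.7
gripper_force: 0.0
```

{"method": "move_arm", "body": {"plan": [[[0,0,0],0,0.3],[[0,0,0],0,0.3]]}}

```text
time_s: 25.5
ee_pos: [560.0, -40.0, 155.0]
ee_rot: [-180.0, -0.1, 167.3]
force: [0.4, 0.5, -0.2]
gripper_width: 64.1
gripper_force: 0.0
```

Now down onto the white bottle (TCP to z≈28), and close.

{"method": "move_arm", "body": {"plan": [[[0.1,0,-2.5],0,0.3],[[0,0,-4.0],0,0.3],[[0,0,-3.5],0,0.3],[[0,0,-2.0],0,0.3],[[0,0,-0.7],0,0.3]]}}

```text
time_s: 26.0
ee_pos: [559.8, -39.8, 26.1]
ee_rot: [-180.0, -0.3, 167.3]
force: [-0.2, 0.1, -1.1]
gripper_width: 63.7
gripper_force: 0.0
```

{"method": "move_arm", "body": {"plan": [[[0,0,0],0,0.4],[[0,0,0],0,0.5],[[0,0,0],0,0.6],[[0,0,0],0,0.7],[[0,0,0],0,0.75]]}}

```text
time_s: 26.5
ee_pos: [563.1, -40.0, 29.2]
ee_rot: [180.0, 0.1, 167.3]
force: [-1.4, -0.6, 5.0]
gripper_width: 35.4
gripper_force: 10.0
```

{"method": "move_arm", "body": {"plan": [[[0,0,0],0,0.75],[[0,0,0],0,0.75]]}}

```text
time_s: 26.7
ee_pos: [563.1, -40.1, 29.1]
ee_rot: [180.0, 0.1, 167.3]
force: [-0.3, -1.3, 6.1]
gripper_width: 35.5
gripper_force: 10.0
```

{"method": "move_arm", "body": {"plan": [[[0,0,2.0],0,0.75],[[0,0,4.0],0,0.75],[[0,0,4.0],0,0.75],[[-0.2,-1.6,0],0,0.75],[[-0.4,-3,0],0,0.75]]}}

```text
time_s: 27.2
ee_pos: [556.9, -85.3, 129.0]
ee_rot: [180.0, 0.1, 167.4]
force: [-0.2, -0.1, -0.4]
gripper_width: 35.4
gripper_force: 9.9
```

{"method": "move_arm", "body": {"plan": [[[-0.4,-3.5,0],0,0.75],[[-0.4,-3.5,0],0,0.75],[[-0.4,-3.5,0],0,0.75],[[-0.4,-3.5,0],0,0.75],[[-0.4,-3.5,0],0,0.75]]}}

```text
time_s: 27.7
ee_pos: [535.2, -262.3, 126.9]
ee_rot: [180.0, -0.1, 167.3]
force: [0.7, -0.4, -0.4]
gripper_width: 35.7
gripper_force: 9.9
```

{"method": "move_arm", "body": {"plan": [[[-0.4,-3.5,0],0,0.75],[[-0.4,-3.5,0],0,0.75],[[-0.4,-3.5,0],0,0.75],[[-0.4,-3.5,0],0,0.75],[[-0.3,-2.2,0],0,0.75]]}}

```text
time_s: 28.2
ee_pos: [516.0, -425.3, 126.6]
ee_rot: [180.0, -0.1, 167.2]
force: [-1.1, 0.3, -0.8]
gripper_width: 35.5
gripper_force: 9.9
```

{"method": "move_arm", "body": {"plan": [[[0,-0.4,0],0,0.75],[[0,0,0],0,0.75],[[0,0,0],0,0.75]]}}

```text
time_s: 28.5
ee_pos: [517.1, -425.7, 127.4]
ee_rot: [179.9, -0.1, 167.3]
force: [0.2, 0.6, -0.2]
gripper_width: 35.6
gripper_force: 9.9
```

```bash
python3 - <<'E'
from wm import *
s=env.state(); print(s['time_s'],s['ee_pos'],s['ee_rot'],s['gripper_width'])
save(p,'w4')
for n in('top','side'):
    p=env.grab_frame(n);P=cloud(p).reshape(-1,3); ext('amber '+n,box(P,92,108,420,500,-460,-380))
E
```

```text
28.55 [ 517.25481785 -425.51395064  127.60171178] [ 1.79936573e+02 -5.43033619e-02  1.67333007e+02] 35.24269965244759
amber top 161 [ 440.9 -426.8   92.7] [ 454.5 -412.   104.1] [ 467.8 -399.8  106.9]
amber side 77 [ 443.6 -425.3   92.6] [ 458.2 -406.5  102.3] [ 498.1 -396.9  105.3]
```

View pics/w4.png

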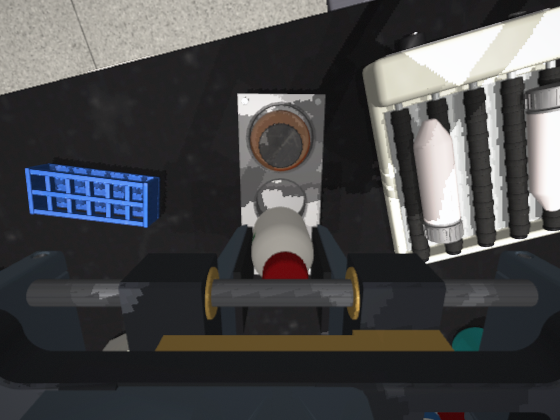

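The white bottle is held above the middle well at (283,195), and the amber bottle is seated and centred at (280,138). Lowering.

{"method": "move_arm", "body": {"plan": [[[0,-0.1,-2.0],0,0.75],[[0,0,-2.8],0,0.75],[[0,0,-2.4],0,0.75],[[0,0,-1.0],0,0.75],[[0,0,-0.5],0,0.75]]}}

```text
time_s: 29.15
ee_pos: [517.2, -427.1, 40.2]
ee_rot: [180.0, -0.1, 167.3]
force: [0.4, -0.3, 0.3]
gripper_width: 35.7
gripper_force: 9.9
```

{"method": "move_arm", "body": {"plan": [[[0,0,-0.2],0,0.75],[[0,0,-0.1],0,0.75],[[0,0,-0.1],0,0.75],[[0,0,0],0,0.75]]}}

```text
time_s: 29.55
ee_pos: [517.6, -428.1, 37.7]
ee_rot: [-180.0, 0.1, 167.3]
force: [0.1, -0.3, -1.1]
gripper_width: 36.0
gripper_force: 9.9
```

{"method": "move_arm", "body": {"plan": [[[0,0,-0.05],0,0.75],[[0,0,0],0,0.75]]}}

```text
time_s: 29.75
ee_pos: [517.3, -428.0, 36.7]
ee_rot: [-180.0, 0.0, 167.3]
force: [-0.6, 0.8, -0.3]
gripper_width: 35.7
gripper_force: 9.9
```

{"method": "move_arm", "body": {"plan": [[[0,0.05,-0.1],0,0.75],[[0,0,-0.05],0,0.75],[[0,0,0],0,0.75]]}}

```text
time_s: 30.05
ee_pos: [517.4, -427.4, 35.2]
ee_rot: [180.0, 0.0, 167.3]
force: [0.1, 0.4, 0.9]
gripper_width: 35.4
gripper_force: 10.0
```

{"method": "move_arm", "body": {"plan": [[[0,0,-0.05],0,0.75],[[0,0,0],0,0.6],[[0,0,0],0,0.5],[[0,0,0],0,0.4],[[0,0,0],0,0.35]]}}

```text
time_s: 30.55
ee_pos: [517.1, -427.2, 34.1]
ee_rot: [180.0, -0.0, 167.3]
force: [0.2, 0.6, 0.1]
gripper_width: 57.2
gripper_force: 0.0
```

{"method": "move_arm", "body": {"plan": [[[0,0,1.0],0,0.35],[[0,0,3.0],0,0.35],[[0,0,4.5],0,0.35],[[0,0,3.5],0,0.35],[[-0.4,2.5,0],0,0.4]]}}

```text
time_s: 31.05
ee_pos: [516.4, -406.7, 161.5]
ee_rot: [-179.6, 0.7, 167.2]
force: [0.5, 0.3, -0.2]
gripper_width: 55.7
gripper_force: 0.0
```

{"method": "move_arm", "body": {"plan": [[[-0.8,3.8,0],0,0.4],[[-0.8,3.8,0],0,0.4],[[-0.8,3.8,0],0,0.4],[[-0.8,3.8,0],0,0.4],[[-0.8,3.8,0],0,0.4]]}}

```text
time_s: 31.55
ee_pos: [472.9, -211.0, 155.3]
ee_rot: [180.0, 0.1, 167.3]
force: [-0.4, 0.3, 1.0]
gripper_width: 54.7
gripper_force: 0.0
```

{"method": "move_arm", "body": {"plan": [[[-0.8,3.8,0],0,0.4],[[-0.8,3.8,0],0,0.4],[[-0.8,3.8,0],0,0.4],[[-0.8,3.8,0],0,0.4],[[-0.8,3.8,0],0,0.4]]}}

```text
time_s: 32.05
ee_pos: [433.0, -21.0, 155.3]
ee_rot: [180.0, 0.1, 167.3]
force: [0.4, 0.6, 0.9]
gripper_width: 55.1
gripper_force: 0.0
```

{"method": "move_arm", "body": {"plan": [[[0,2.5,0],0,0.4],[[0,0.6,0],0,0.4],[[0,0,0],0,0.4],[[0,0,0],0,0.4]]}}

```text
time_s: 32.45
ee_pos: [433.6, 7.9, 154.8]
ee_rot: [-180.0, 0.0, 167.3]
force: [-0.5, 0.1, -0.1]
gripper_width: 54.8
gripper_force: 0.0
```

```bash
python3 - <<'E'
from wm import *
s=env.state(); print(s['time_s'],s['ee_pos'],s['ee_rot'],s['gripper_width'])
ext('vialtop',box(P,50,60,390,475,-40,60)); save(p,'w5')
p=env.grab_frame('top');P=cloud(p).reshape(-1,3); ext('white',box(P,66,90,490,545,-455,-400)); ext('amber',box(P,92,108,420,500,-460,-380))
ext('vialtop',box(P,50,60,390,475,-40,60))
E
```

```text
32.5 [433.51084205   7.71433466 154.64143464] [-1.79985703e+02  2.33763672e-02  1.67224754e+02] 54.47264426775093
vialtop 486 [420.6  -1.6  50.7] [431.    9.7  55.9] [442.5  20.6  57.6]
white 93 [ 502.  -438.4   67.8] [ 511.2 -426.8   77.9] [ 522.  -417.3   81.6]
amber 162 [ 440.8 -426.7   93.5] [ 454.2 -412.   104. ] [ 467.8 -399.4  107. ]
vialtop 1
```

View pics/w5.png

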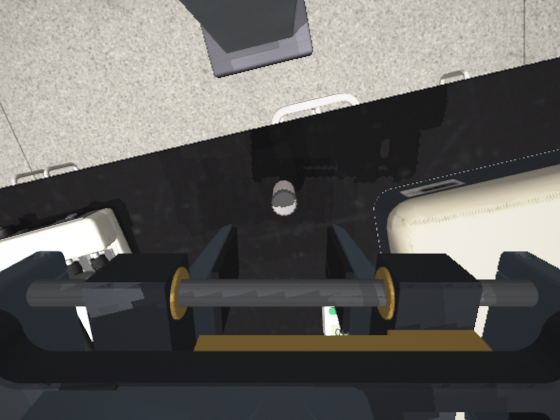

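The vial shows at (284,198), centred between the fingers. The instrument at right (400,200) is near the finger line, so I'll turn 25.5° away from it before descending.

{"method": "move_arm", "body": {"plan": [[[-0.2,0.15,0],8.5,0.4],[[0,0,-2],8.5,0.4],[[0,0,-3],8.5,0.4],[[0,0,-2],0,0.4],[[0,0,0],0,0.4]]}}

```text
time_s: 33.05
ee_pos: [429.2, 9.2, 82.3]
ee_rot: [179.9, -0.3, -167.3]
force: [-0.2, -0.0, -0.4]
gripper_width: 55.0
gripper_force: 0.0
```

{"method": "move_arm", "body": {"plan": [[[0,0,-2.0],0,0.4],[[0,0,-2.0],0,0.4],[[0,0,-1.2],0,0.4],[[0,0,-0.5],0,0.4],[[0,0,0],0,0.4]]}}

```text
time_s: 33.55
ee_pos: [431.7, 9.7, 27.7]
ee_rot: [180.0, 0.0, -167.3]
force: [0.0, 0.1, -0.5]
gripper_width: 54.7
gripper_force: 0.0
```

{"method": "move_arm", "body": {"plan": [[[0,0,0],0,0.5],[[0,0,0],0,0.6],[[0,0,0],0,0.7],[[0,0,0],0,0.8],[[0,0,0],0,0.9]], "squeeze": 8}}

```text
time_s: 34.05
ee_pos: [431.5, 10.1, 27.7]
ee_rot: [-180.0, 0.0, -167.2]
force: [-0.2, -0.5, 2.3]
gripper_width: 22.7
gripper_force: 8.0
```

{"method": "move_arm", "body": {"plan": [[[0,0,0],0,0.9],[[0,0,0],0,0.9]]}}

```text
time_s: 34.25
ee_pos: [431.5, 10.1, 27.7]
ee_rot: [-180.0, 0.0, -167.2]
force: [0.6, 0.6, 3.2]
gripper_width: 22.7
gripper_force: 8.0
```

{"method": "move_arm", "body": {"plan": [[[0,0,2.0],0,0.9],[[0,0,4.0],0,0.9],[[0,0,4.0],0,0.9],[[0.4,-1.6,2.0],0,0.9],[[0.9,-3,0],-8.5,0.9]]}}

```text
time_s: 34.75
ee_pos: [446.0, -35.5, 150.6]
ee_rot: [-180.0, 0.4, -175.8]
force: [0.5, -0.4, 0.6]
gripper_width: 22.7
gripper_force: 8.0
```

{"method": "move_arm", "body": {"plan": [[[1,-3.5,0],-8.5,0.9],[[1,-3.5,0],-8.5,0.9],[[1,-3.5,0],0,0.9],[[1,-3.5,0],0,0.9],[[1,-3.5,0],0,0.9]]}}

```text
time_s: 35.25
ee_pos: [494.2, -212.2, 147.1]
ee_rot: [180.0, -0.0, 167.3]
force: [0.9, -0.1, -0.5]
gripper_width: 22.9
gripper_force: 8.0
```

{"method": "move_arm", "body": {"plan": [[[1,-3.5,0],0,0.9],[[1,-3.5,0],0,0.9],[[1,-3.5,0],0,0.9],[[1,-3.5,0],0,0.9],[[1,-3.5,0],0,0.9]]}}

```text
time_s: 35.75
ee_pos: [544.2, -387.2, 146.8]
ee_rot: [180.0, -0.1, 167.3]
force: [0.8, 0.2, -1.0]
gripper_width: 23.2
gripper_force: 8.0
```

{"method": "move_arm", "body": {"plan": [[[1,-3.3,0],0,0.9],[[0.7,-1.6,0],0,0.9],[[0,-0.3,0],0,0.9],[[0,0,0],0,0.9],[[0,0,0],0,0.9]]}}

```text
time_s: 36.25
ee_pos: [560.8, -436.6, 147.3]
ee_rot: [179.9, -0.1, 167.3]
force: [0.2, -0.2, -0.5]
gripper_width: 22.6
gripper_force: 8.0
```

```bash
python3 - <<'E'
from wm import *
s=env.state(); print(s['time_s'],s['ee_pos'],s['ee_rot'],s['gripper_width'])
save(p,'w6'); ext('white',box(P,66,90,490,545,-455,-400))
E
```

```text
36.3 [ 560.93127352 -436.56120376  147.53902378] [ 1.79955318e+02 -4.50430049e-02  1.67325311e+02] 22.58308238629063
white 618 [ 503.2 -438.    69.2] [ 513.4 -427.6   77.7] [ 524.2 -417.4   79.5]
```

View pics/w6.png

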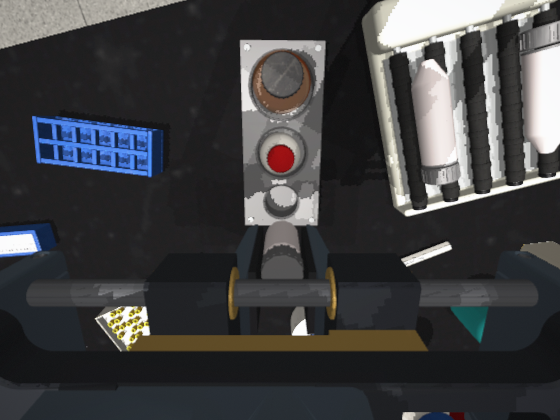

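The vial is held over the small well at (282,200). The white bottle is seated at (281,152) and the amber at (283,80). Lowering.

{"method": "move_arm", "body": {"plan": [[[0.1,-0.05,-2.5],0,0.9],[[0,0,-3.5],0,0.9],[[0,0,-2.5],0,0.9],[[0,0,-1.3],0,0.9],[[0,0,-0.5],0,0.9]]}}

```text
time_s: 36.8
ee_pos: [561.8, -437.2, 43.4]
ee_rot: [179.9, -0.1, 167.3]
force: [-0.1, 0.5, -1.0]
gripper_width: 23.1
gripper_force: 8.0
```

{"method": "move_arm", "body": {"plan": [[[0,0,-0.3],0,0.9],[[0,0,-0.3],0,0.9],[[0,0,-0.2],0,0.9],[[0,0,0],0,0.9]]}}

```text
time_s: 37.2
ee_pos: [562.5, -438.6, 37.0]
ee_rot: [-180.0, 0.0, 167.3]
force: [0.4, 0.2, 0.1]
gripper_width: 22.9
gripper_force: 8.0
```

{"method": "move_arm", "body": {"plan": [[[0,0,-0.1],0,0.9],[[0,0,0],0,0.9]]}}

```text
time_s: 37.4
ee_pos: [562.3, -438.5, 35.7]
ee_rot: [-180.0, 0.0, 167.3]
force: [-0.5, -0.5, -0.5]
gripper_width: 22.8
gripper_force: 8.0
```

{"method": "move_arm", "body": {"plan": [[[0,0,-0.1],0,0.9],[[0,0,-0.05],0,0.9],[[0,0,0],0,0.9]]}}

```text
time_s: 37.7
ee_pos: [562.2, -438.4, 33.9]
ee_rot: [180.0, -0.0, 167.3]
force: [-0.8, -0.1, 0.1]
gripper_width: 22.9
gripper_force: 8.0
```

{"method": "move_arm", "body": {"plan": [[[0,0,-0.05],0,0.9],[[0,0,0],0,0.9]]}}

```text
time_s: 37.9
ee_pos: [562.3, -438.5, 33.8]
ee_rot: [-180.0, 0.0, 167.3]
force: [-0.2, 1.5, 1.0]
gripper_width: 23.0
gripper_force: 8.0
```

{"method": "move_arm", "body": {"plan": [[[0,0,0],0,0.8],[[0,0,0],0,0.7],[[0,0,0],0,0.6],[[0,0,0],0,0.5],[[0,0,0],0,0.5]]}}

```text
time_s: 38.4
ee_pos: [562.2, -438.3, 33.3]
ee_rot: [180.0, -0.0, 167.3]
force: [-0.6, -0.1, 0.0]
gripper_width: 45.1
gripper_force: 0.0
```

{"method": "move_arm", "body": {"plan": [[[0,0,1.0],0,0.5],[[0,0,3.0],0,0.5],[[0,0,5],0,0.5],[[0,0,5],0,0.5],[[0,0,4],0,0.5]]}}

```text
time_s: 38.9
ee_pos: [562.7, -438.7, 217.9]
ee_rot: [-179.9, 0.2, 167.3]
force: [0.3, -0.4, 0.5]
gripper_width: 45.5
gripper_force: 0.0
```

{"method": "move_arm", "body": {"plan": [[[-2,-4,0],0,0.5],[[-3,-4,0],0,0.5],[[-3,-4,0],0,0.5],[[-3,-4,0],0,0.5],[[-2,-2,0],0,0.5]]}}

```text
time_s: 39.4
ee_pos: [429.4, -621.5, 214.0]
ee_rot: [-179.9, -0.0, 167.1]
force: [0.0, 0.5, -0.2]
gripper_width: 46.2
gripper_force: 0.0
```

{"method": "move_arm", "body": {"plan": [[[0,0,0],0,0.5],[[0,0,0],0,0.5],[[0,0,0],0,0.5]]}}

```text
time_s: 39.7
ee_pos: [433.3, -617.4, 214.0]
ee_rot: [180.0, 0.0, 167.3]
force: [-0.3, 0.0, -0.2]
gripper_width: 45.7
gripper_force: 0.0
```

```bash
python3 - <<'E'
from wm import *
s=env.state(); print(s['time_s'],s['ee_pos'])
p=env.grab_frame('top');P=cloud(p).reshape(-1,3)
a=p['frame'][195:300,220:420]; b=env.grab_frame('side')['frame'][150:260,250:370]
cv2.imwrite('pics/fin.png',np.vstack([cv2.resize(a,(560,294)),cv2.resize(b,(560,300))])[...,::-1])
ext('vial',box(P,48,75,545,580,-455,-420)); ext('white',box(P,66,90,490,545,-455,-400)); ext('amber',box(P,92,108,420,500,-460,-380))
for a in((-345,-275),(-240,-165)): Q=box(P,60,90,425,605,*a); print(len(Q),cv2.minAreaRect(Q[:,:2].astype(np.float32)), np.percentile(Q[:,2],95))
E
```

```text
39.75 [ 433.50668451 -617.23444752  213.93663519]
vial 95 [ 550.5 -448.7   51.9] [ 559.7 -436.9   61.9] [ 570.7 -428.3   65.8]
white 94 [ 502.1 -438.1   68.6] [ 511.2 -426.7   77.7] [ 522.  -417.1   80.9]
amber 160 [ 440.9 -427.2   94. ] [ 453.5 -412.   104. ] [ 467.8 -399.7  107. ]
538 ((513.3446044921875, -296.85992431640625), (99.47386932373047, 28.63149070739746), 2.9957449436187744) 74.30058422653626
545 ((507.6728820800781, -206.84703063964844), (98.2935562133789, 28.827415466308594), 1.6509044170379639) 74.57116863752842
```

View pics/fin.png

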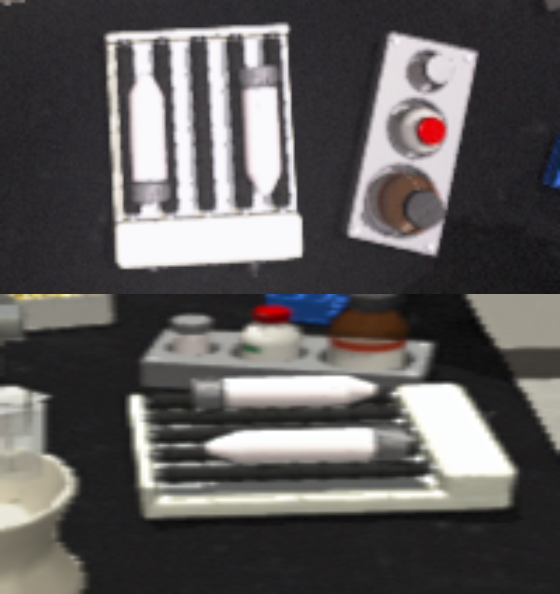

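The picture shows tubes in the two outer valleys at (150,140) and (262,130), and all three bottles seated in their wells, with top heights of 62, 78 and 104 mm. Nothing moved between the checks, so I'll hand in.

```bash
python3 -c "
from workcell import env
print(env.job_done())"
```

```text
the job is handed in; nothing more can be done
None
```

The job is handed in at about 40 s: both tubes are in the mixer's outer valleys with two empty valleys between them, and the amber bottle, white bottle and vial are seated in their wells; I moved the amber bottle first because it blocked the gripper at tube_2.

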